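Seat the lino block in the carving board and lock it with the cam

ROBOT

A 6-joint arm with a two-finger parallel gripper is mounted at the origin on the work surface. World frame = base frame: x ahead of the robot, y to its left, z up, the work surface at z = 0. Lengths are in m, angles in rad, forces in N, time in s.
With the tool pointing down it reaches from about 0.275 to 1 m from the base axis. Payload 8.4 kg.
Tool frame: the origin (TCP) lies between the finger pads; the fingertips stand 25 mm ahead of it and the grasp point (between the pads) lies 6 mm ahead of it (robot.finger_overhang is the distance from the TCP to the fingertips, in m); z points along the fingers, y is the line along which they close (so a half turn about z gives the same grasp; the last joint's range is limited). The gripper opens to 85 mm and grips with 20 to 120 N. Pads are 22 mm wide; open, the fingers measure 114 mm over their backs; the gripper's body (76 mm by 85 mm) begins 54 mm behind the grasp point. The pads swing forward as they close: fully open they stand 13 mm farther back than shut.
Start: joints at [1.259, 0.353, 1.633, -0, 1.155, -0.002], TCP at [0.191, 0.595, 0.256] pointing down, gripper open.
Joint ranges: [-2.63, 2.63], [-0.92, 2.1], [0.06, 2.66], [-1.3, 4.44], [0, 2.69], [-3.02, 3.02]. Speed limits (rad/s): [2.22, 2.22, 2.79, 3.14, 3.14, 3.14].

INTERFACE

Orientations are given as [roll, pitch, yaw] about the fixed x, y, z axes, in that order (R = Rz(yaw) Ry(pitch) Rx(roll)).
In Python, from workcell import robot, optics gives the robot as it stands. The module is installed in compiled form; this text tells all that it offers.
- The arm moves only by the shell command python3 -m handwheel 'ROWS' [FORCE]. ROWS is JSON, a list of rows, each an object with "grip": the finger opening in m, from 0 to 0.0854; "dp": the shift along the tool's x, y, z in m, a list of three; "roll": the turn about the tool's z in degrees. A call has exactly 8 rows; each row shifts and turns the commanded pose from where the row before left it, along the tool's axes as they then stand; what a row does not reach is not made up. A row lasts 1/12 s, in which the tool goes at most 41.7 mm and 7.16 degrees, less where a joint would pass 70% of its speed; a pose out of reach is approached as far as the arm can. A call with a gripper value outside its range is refused whole. The fingers move at their own pace and stop on an object; FORCE is the grip in N (left out, the last holds). Time passes only in rows, so rows that do not move let the fingers close, or fill a call up. It gives the time, the measured TCP pose, the force, the opening and the grip force at its end, in the units of the state.
- robot.get_state(): the state, without advancing time (a new reading comes with each control period).
- optics.read_camera(name): name is "scene" or "top" or "wrist"; returns a dict with "frame" (400x640x3 uint8, red, green, blue), "mtx" (3x3 intrinsics, pixels), "camera_from_world" (4x4, takes a point from world to camera coordinates). Camera axes: x right, y up, looking along -z (the intrinsics and any distortion apply to the point x, -y, -z); pixel columns grow to the right and rows downward; lengths in m; the calibration is good to about 2 mm. A picture is of the moment at which its call begins. There is no depth.
- robot.finish_job(): hands the job in; it is judged then, once.
The state is a dict: "time": time; "joint_pos": joint angles; "joint_vel": joint speeds; "tau": joint torques, N m; "ee_pos": TCP position; "tcp_rot": TCP orientation; "ft_force": force on the tool from outside, world axes, zero at the start; "moment": the same for the moment, N m; "finger_gap": finger opening in m; "grip_force": force on a finger pad.
Only numpy, scipy, OpenCV 4.12 (cv2) and the standard library are available. Lean on these libraries where they do the work, as an engineer would, in place of code of your own. Each camera call takes 0.05 s, during which the arm holds its last target. There are 200 camera calls.

TASK

Get the lino printing block ready for cutting: without picking it up, push it across the carving board until it sits square in the far left corner, flush against both fences, and then push the cam's lever round anticlockwise until the cam bears firmly on the block and holds it there. The block stays flat on the board throughout, and the tools, bottle, jar and tape around it are left where they are.

Things in the scene. Friction and masses are not known exactly. Their poses are not given: they have to be found in the camera images.
- jig: the carving board, screwed to the table (fixed): plywood base 240 (x) by 340 (y) by 12 mm, with two wooden fences on top along its far edge and its left edge, 20 mm wide and 12 mm high (tops 24 mm above the table). Origin: centre of the base's underside, on the table; x points to the far fence (inner face at x = 100 mm), y to the left fence (inner face at y = 150 mm), z up
- corner (a point): inner corner where the far and the left fence meet, at the top of the base (12 mm above the table); axes as the board's
- block_center (a point): centre of the loose printing block (half-way up): plywood faced with dark grey lino cut with a leaf, 100 (its x) by 140 (its y) by 22 mm, 0.15 to 0.31 kg, lying flat, lino up, on the right-hand part of the board, clear of the fences, turned up to 0.35 rad either way; seated, its axes are the board's axes and its centre is at x 50, y 80, z 23 mm in the board's frame
- block: the same block; origin at the centre of its underside, 11 mm below block_center
- lever (a joint): angle of the cam lever, rad: 0 = pointing to the board's near edge (board -x), growing anticlockwise from above (its end swings to board -y). Limits 0 and 1.8; starts open, at 0.2 to 0.55. Stiff (0.08 N m, about 1 N near its end); stays where left. With the block seated the cam meets it at about 1.2; the push needed then rises steeply, to some 8 N (block held with about 30 N) within 0.1 rad
- lever_end (a point): point on the lever's middle line at its rounded end, 89 mm from the pivot axis, half-way up. The wooden lever is 16 mm wide (22 mm at the round end) and stands 14 to 30 mm above the table; x axis from the end towards the pivot
- cam_pivot (a point): point on the upright pivot axis, 22 mm above the table, at x = -28, y = 90 mm in the board's frame. The steel nut on it stands 43 mm above the table
- cam (a point): centre of the cam (half-way up), a wooden disc 44 mm across and 18 mm thick (13 to 31 mm above the table), one piece with the lever, its centre 8 mm off the pivot axis. Open, it stands about 9 mm clear of a seated block's near edge; tightening, it presses the block onto the far fence and draws it to the left, squaring small gaps
- ink_bottle: small amber ink bottle with black cap, 28 mm diameter, 48 mm tall, standing on the table close outside the left fence; a bystander. Origin: centre of its underside
- brayer: ink roller (rubber roller 34 mm diameter, 90 mm long, wooden handle) lying on the table right of the board; a bystander, at most 34 mm high, about 165 mm long. Origin: on the table under the roller's axis
- gouge_wide: carving gouge with wooden handle, 175 mm long, 17 mm high, lying beyond the far fence; a bystander. Origin: under the handle, x axis to its tip
- gouge_fine: carving gouge like the other but with a narrower tip, lying on the table on the robot's side of the board; a bystander. Origin: under the handle, x axis to its tip
- paint_jar: glass jar with white lid, 62 mm diameter, 75 mm tall, left of the board; a bystander. Origin: centre of its underside
- tape_roll: cardboard-coloured ring (roll of tape), 90 mm outer diameter, 24 mm high, lying flat left of the board; a bystander. Origin: centre of its underside
- scissors: scissors with black handles lying right of the board, 175 mm long, 11 mm high; a bystander. Origin: between handles and blades, x axis to the blade tips
Not all that is in view belongs to the job. What is shaped like the block but green, pink or turquoise is not meant.

How it is judged:
By the outcome, as a careful person would: the job done as asked, in the order asked, and still so for the second after the job is handed in, with the robot touching nothing.
It also fails if it takes over 72 s, if anything falls off the work surface, if the arm or the gripper's body presses on something with over 40 N, if the wrist force passes 120 N, or if a joint passes its speed limit or range.

## Working session

There is one attempt and no reset: what is moved stays moved. The work goes in short steps, Python scripts to look and compute and a shell command to move; the robot and the scene stay as the last step left them, time stands still between calls to the robot, and variables do not carry over. Pictures are saved under pics/ and viewed, at most 10 in all, crops included, and the job is handed in when it is done.

```bash
mkdir -p pics
python3 - <<'E'
from workcell import robot, optics
import cv2,json
for n in ("top","scene"):
    d=optics.read_camera(n); cv2.imwrite(f"pics/{n}0.png",d["frame"][:,:,::-1])
    print(n,{k:(v.tolist() if hasattr(v,'tolist') else v) for k,v in d.items() if k!="frame"})
print(robot.get_state())
E
```

```text
top {'mtx': [[396.2674512658806, 0.0, 319.76074281106935], [0.0, 396.2674512658806, 201.09888679531485], [0.0, 0.0, 1.0]], 'camera_from_world': [[0.015294256248045307, -0.9998722208552547, 0.004650557794444852, -0.0115214764638344], [0.9812697344014599, 0.01590264285998232, 0.19198128632175568, -0.5317613853000116], [-0.19203071127688723, 0.0016272406239392484, 0.9813875676889553, -1.087189017989179], [0.0, 0.0, 0.0, 1.0]]}
scene {'mtx': [[411.1920112149462, 0.0, 312.1807862766286], [0.0, 411.1920112149462, 201.94516747378418], [0.0, 0.0, 1.0]], 'camera_from_world': [[-0.2027702336764358, 0.9792263429287357, -4.061055837977996e-05, 0.12287661361746041], [-0.5629696221438636, -0.11654124125986501, 0.8182196182131086, 0.2418135070470514], [0.8012174716504871, 0.16593344569442234, 0.5749057789951126, -1.7004041808515271], [0.0, 0.0, 0.0, 1.0]]}
{'time': 0.1, 'joint_pos': array([ 1.25860302e+00,  3.53604199e-01,  1.63406306e+00, -1.18896957e-05,
        1.15520602e+00, -2.42175595e-03]), 'joint_vel': array([ 2.15137145e-04, -2.65948064e-03, -1.46929814e-03,  3.80924418e-05,
        1.62793955e-04, -4.51519480e-05]), 'tau': array([ 7.97051980e-04, -6.06361485e+01, -3.42817569e+01,  1.11679890e-05,
        4.13070884e-03, -2.87784580e-06]), 'ee_pos': array([0.19041872, 0.59486514, 0.25561952]), 'tcp_rot': array([-3.14031201e+00,  7.77007866e-06,  2.83182592e+00]), 'ft_force': array([-0.32891716,  0.75408387, -0.16775696]), 'moment': array([ 0.01270278,  0.01861633, -0.02541393]), 'grip_force': 0.0, 'finger_gap': 0.08527985499238784}
```

View pics/top0.png

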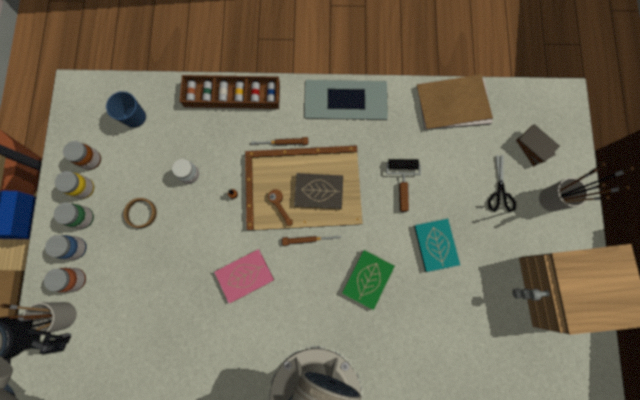

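View pics/scene0.png

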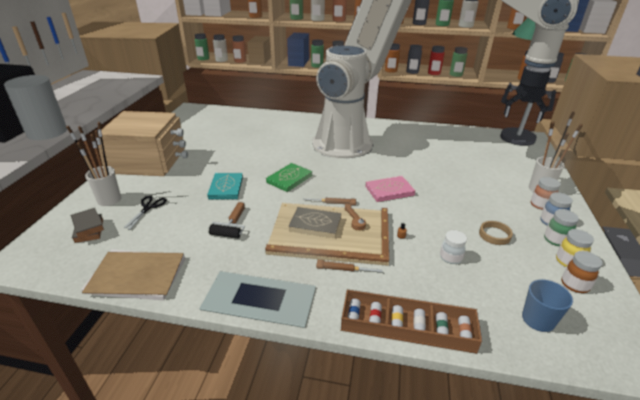

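Candidates for the block in the top view are dark grey with a leaf (318,191), pink (244,276), green (367,279), turquoise (437,245), and a small dark stack (537,145). I choose the grey one on the board at (318,191). The lever end is at about (288,221) and the pivot at about (275,197).

Run:
```python
import cv2
a=cv2.imread("pics/top0.png")[132:257,222:382]
cv2.imwrite("pics/crop0.png",cv2.resize(a,None,fx=5,fy=4.8 if 0 else 4.8 if 0 else 4.8,interpolation=cv2.INTER_CUBIC) if 0 else cv2.resize(a,(768,600),interpolation=cv2.INTER_CUBIC))
```

```text
(no output)
```

View pics/crop0.png

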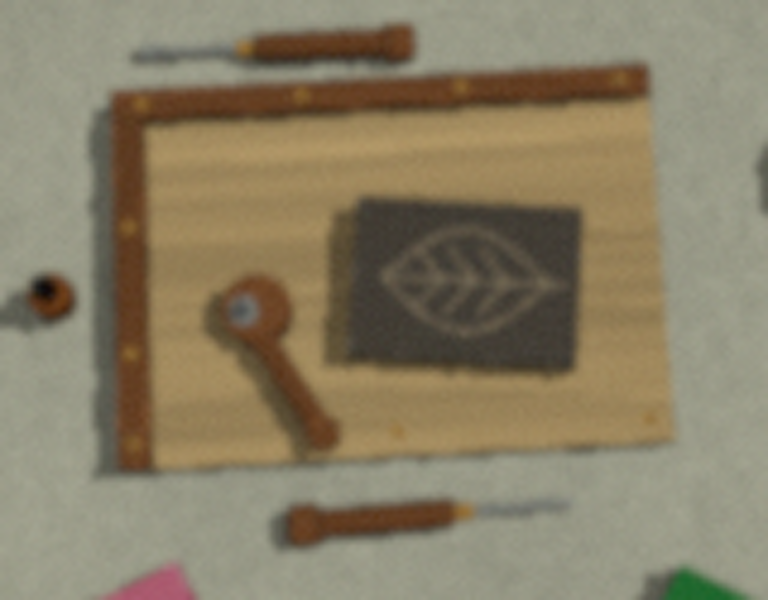

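The crop shows the grey leaf block with top corners at about (362,198), (581,210), (574,372) and (347,362), and the lever open with its nut at (241,310) and its end at (323,435).

```bash
cat > h.py <<'E'
import numpy as np
from workcell import optics,robot
from scipy.optimize import least_squares
def proj(d,P):
    P=np.atleast_2d(P);c=P@d["camera_from_world"][:3,:3].T+d["camera_from_world"][:3,3]
    q=(c*[1,-1,-1])@np.array(d["mtx"]).T
    return q[:,:2]/q[:,2:]
def uncrop(p,x0,y0,s): return (np.array(p,float)+.5)/s-.5+[x0,y0]
def place(pose,L):
    x,y,t=pose;R=np.array([[np.cos(t),-np.sin(t),0],[np.sin(t),np.cos(t),0],[0,0,1]])
    return np.atleast_2d(L)@R.T+[x,y,0]
def fit(d,L,pix,x0=(.5,0,0)):
    r=least_squares(lambda p:(proj(d,place(p,L))-pix).ravel(),x0);return r.x,np.round(r.fun.reshape(-1,2),2)
def inboard(B,p): return place((0,0,-B[2]),np.array(p)-[B[0],B[1],0])
def ray(d,pix,z):
    return least_squares(lambda p:(proj(d,[p[0],p[1],z])-pix).ravel(),(.5,0)).x
blk=lambda z:np.array([[.05,.07,z],[.05,-.07,z],[-.05,-.07,z],[-.05,.07,z]])
E
python3 - <<'E'
from h import *
d=optics.read_camera("top")
B,r=fit(d,np.array([[120,170,24],[120,-170,24],[-120,170,24],[-120,150,24],[-120,-170,12],[100,150,24]])/1e3,uncrop([(113,92),(648,65),(118,470),(152,468),(675,440),(145,124)],222,132,4.8))
print(B,r.tolist())
K,r=fit(d,blk(.034),uncrop([(362,198),(581,210),(574,372),(347,362)],222,132,4.8))
print(K,r.tolist(),'in board',inboard(B,[K[0],K[1],0]),K[2]-B[2])
n=ray(d,uncrop((241,310),222,132,4.8),.043);e=ray(d,uncrop((323,437),222,132,4.8),.030)
print(n,e,inboard(B,[[*n,0],[*e,0]]))
print('seat',place(B,[[.05,.08,0],[.1,.15,0],[-.028,.09,0]]))
np.save('B.npy',B)
E
```

```text
[0.58101141 0.04761568 0.07164466] [[-0.5, -0.08], [0.4, -0.34], [0.11, 0.22], [-0.07, 0.26], [0.43, 0.56], [-0.38, -0.74]]
[ 5.65608476e-01  4.43097015e-04 -3.98251172e-02] [[-1.02, 0.32], [0.62, 0.4], [0.57, -0.08], [-0.18, -0.64]] in board [[-0.01874019 -0.04594898  0.        ]] -0.11146977890062415
[0.54581242 0.13614259] [0.47104326 0.0852548 ] [[-0.02877164  0.09081947  0.        ]
 [-0.1069917   0.04541445  0.        ]]
seat [[0.62515647 0.13098962 0.        ]
 [0.67001736 0.20438921 0.        ]
 [0.54664073 0.13538046 0.        ]]
```

```bash
python3 -c "
from workcell import robot;print(robot.finger_overhang)"
python3 -m handwheel '[{"grip":0.085,"dp":[0,0,0],"roll":-5.5},{"grip":0.085,"dp":[0,0,0],"roll":-5.5},{"grip":0.085,"dp":[0,0,0],"roll":-5.5},{"grip":0.085,"dp":[0,0,0],"roll":-5.5},{"grip":0.085,"dp":[-0.0124,-0.031,0],"roll":0},{"grip":0.085,"dp":[-0.0124,-0.031,0],"roll":0},{"grip":0.085,"dp":[-0.0124,-0.031,0],"roll":0},{"grip":0.085,"dp":[-0.0124,-0.031,0],"roll":0}]'
python3 -m handwheel '[{"grip":0.085,"dp":[-0.0124,-0.031,0],"roll":0},{"grip":0.085,"dp":[-0.0124,-0.031,0],"roll":0},{"grip":0.085,"dp":[-0.0124,-0.031,0],"roll":0},{"grip":0.085,"dp":[-0.0124,-0.031,0],"roll":0},{"grip":0.085,"dp":[-0.0124,-0.031,0],"roll":0},{"grip":0.085,"dp":[-0.0124,-0.031,0],"roll":0},{"grip":0.085,"dp":[-0.0124,-0.031,0],"roll":0},{"grip":0.085,"dp":[-0.0124,-0.031,0],"roll":0}]'
```

```text
0.025
time: 0.82
ee_pos: [0.2494, 0.4738, 0.2559]
tcp_rot: [-3.141, -0.0, -3.067]
ft_force: [0.3, 0.5, 0.3]
finger_gap: 0.085
grip_force: 0.0
time: 1.48
ee_pos: [0.3667, 0.2337, 0.2563]
tcp_rot: [3.142, 0.0, -3.067]
ft_force: [0.6, 0.0, -0.6]
finger_gap: 0.0852
grip_force: 0.0
```

```bash
python3 -m handwheel '[{"grip":0.06,"dp":[-0.0124,-0.031,0],"roll":0},{"grip":0.06,"dp":[-0.0124,-0.031,0],"roll":0},{"grip":0.06,"dp":[-0.0124,-0.031,0],"roll":0},{"grip":0.06,"dp":[-0.0124,-0.031,0],"roll":0},{"grip":0.06,"dp":[-0.0124,-0.031,0],"roll":0},{"grip":0.06,"dp":[-0.0124,-0.031,0],"roll":0},{"grip":0.06,"dp":[-0.0124,-0.030,0],"roll":0},{"grip":0.06,"dp":[-0.0124,-0.030,0],"roll":0}]' 20
python3 -m handwheel '[{"grip":0.06,"dp":[0,0,0.0],"roll":0},{"grip":0.06,"dp":[0,0,0.025],"roll":0},{"grip":0.06,"dp":[0,0,0.03],"roll":0},{"grip":0.06,"dp":[0,0,0.03],"roll":0},{"grip":0.06,"dp":[0,0,0.03],"roll":0},{"grip":0.06,"dp":[0,0,0.03],"roll":0},{"grip":0.06,"dp":[0,0,0.02],"roll":0},{"grip":0.06,"dp":[0,0,0],"roll":0}]'
```

```text
time: 2.15
ee_pos: [0.484, -0.0044, 0.2563]
tcp_rot: [3.142, 0.0, -3.068]
ft_force: [-0.1, 0.4, -0.0]
finger_gap: 0.0596
grip_force: 0.0
time: 2.82
ee_pos: [0.4807, -0.0024, 0.0878]
tcp_rot: [3.141, -0.007, -3.067]
ft_force: [-2.3, 1.0, -0.4]
finger_gap: 0.06
grip_force: 0.0
```

```bash
python3 -m handwheel '[{"grip":0.06,"dp":[0,0,0.015],"roll":0},{"grip":0.06,"dp":[0,0,0.01],"roll":0},{"grip":0.06,"dp":[0,0,0.006],"roll":0},{"grip":0.06,"dp":[0,0,0.004],"roll":0},{"grip":0.06,"dp":[0,0,0.003],"roll":0},{"grip":0.06,"dp":[0,0,0.002],"roll":0},{"grip":0.06,"dp":[0,0,0.001],"roll":0},{"grip":0.06,"dp":[0,0,0],"roll":0}]'
python3 - <<'E'
from h import *
import cv2
d=optics.read_camera("scene");cv2.imwrite("pics/s1.png",cv2.resize(d["frame"][150:270,240:400,::-1],(800,600),interpolation=cv2.INTER_CUBIC))
print(robot.get_state()["ee_pos"],robot.get_state()["ft_force"])
E
```

```text
time: 3.48
ee_pos: [0.4838, -0.0027, 0.0505]
tcp_rot: [-3.142, 0.0, -3.067]
ft_force: [0.1, -0.9, 0.2]
finger_gap: 0.0602
grip_force: 0.0
[ 0.48377874 -0.00269393  0.05052308] [-0.03481978  0.13931987 -1.10050917]
```

View pics/s1.png

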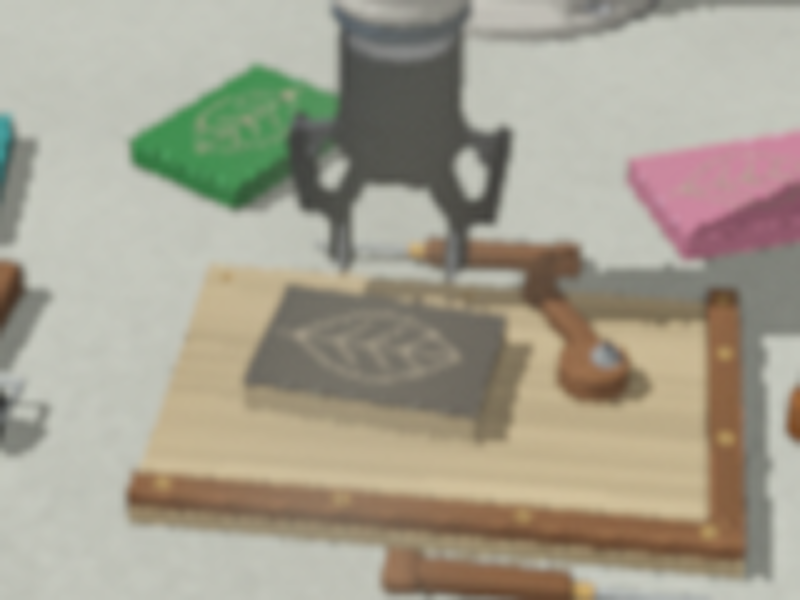

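The fingers end at about (343,270) and (452,278), just behind the block's near edge and clear of the lever and the gouge. I'll use these to check the tip height.

Run:
```python
from h import *
d=optics.read_camera("scene")
B=np.load('B.npy');t=robot.get_state()["ee_pos"]
print('tcp in board',inboard(B,[*t]))
T=(t[0],t[1],B[2])
for z in (.02,.025,.03,.035,.04):
  print(z,((proj(d,place(T,[[.01,-.035,z],[.01,.035,z]]))-[240,150])*5).round())
```

```text
tcp in board [[-0.10048815 -0.04320439  0.05059392]]
0.02 [[339. 287.]
 [449. 295.]]
0.025 [[339. 280.]
 [450. 289.]]
0.03 [[339. 274.]
 [450. 282.]]
0.035 [[339. 267.]
 [450. 276.]]
0.04 [[339. 261.]
 [450. 269.]]
```

```bash
python3 -m handwheel '[{"grip":0.06,"dp":[0,0,0.005],"roll":0},{"grip":0.06,"dp":[0,0,0.004],"roll":0},{"grip":0.06,"dp":[0,0,0.003],"roll":0},{"grip":0.06,"dp":[0,0,0],"roll":0},{"grip":0.06,"dp":[-0.005,0,0],"roll":0},{"grip":0.06,"dp":[-0.005,0,0],"roll":0},{"grip":0.06,"dp":[-0.004,0,0],"roll":0},{"grip":0.06,"dp":[-0.004,0,0],"roll":0}]'
python3 -m handwheel '[{"grip":0.06,"dp":[-0.004,0,0],"roll":0},{"grip":0.06,"dp":[-0.004,0,0],"roll":0},{"grip":0.06,"dp":[-0.004,0,0],"roll":0},{"grip":0.06,"dp":[-0.004,0,0],"roll":0},{"grip":0.06,"dp":[-0.004,0,0],"roll":0},{"grip":0.06,"dp":[-0.004,0,0],"roll":0},{"grip":0.06,"dp":[-0.004,0,0],"roll":0},{"grip":0.06,"dp":[-0.004,0,0],"roll":0}]'
```

```text
time: 4.25
ee_pos: [0.5026, -0.0013, 0.0385]
tcp_rot: [-3.142, 0.001, -3.067]
ft_force: [0.7, 0.2, 0.0]
finger_gap: 0.0601
grip_force: 0.0
time: 4.92
ee_pos: [0.5338, 0.0011, 0.0382]
tcp_rot: [3.142, -0.0, -3.067]
ft_force: [-1.3, 0.8, 1.6]
finger_gap: 0.0602
grip_force: 0.9
```

```bash
python3 -m handwheel '[{"grip":0.06,"dp":[-0.004,0,0],"roll":0},{"grip":0.06,"dp":[-0.004,0,0],"roll":0},{"grip":0.06,"dp":[-0.004,0,0],"roll":0},{"grip":0.06,"dp":[-0.004,0,0],"roll":0},{"grip":0.06,"dp":[-0.004,0,0],"roll":0},{"grip":0.06,"dp":[-0.004,0,0],"roll":0},{"grip":0.06,"dp":[-0.003,0,0],"roll":0},{"grip":0.06,"dp":[-0.003,0,0],"roll":0}]'
python3 -m handwheel '[{"grip":0.06,"dp":[-0.001,0,0],"roll":0},{"grip":0.06,"dp":[-0.001,0,0],"roll":0},{"grip":0.06,"dp":[-0.001,0,0],"roll":0},{"grip":0.06,"dp":[-0.001,0,0],"roll":0},{"grip":0.06,"dp":[-0.001,0,0],"roll":0},{"grip":0.06,"dp":[0,0,0],"roll":0},{"grip":0.06,"dp":[0,0,0],"roll":0},{"grip":0.06,"dp":[0,0,0],"roll":0}]'
```

```text
time: 5.58
ee_pos: [0.5638, 0.0033, 0.0383]
tcp_rot: [3.142, -0.0, -3.067]
ft_force: [-2.3, -0.2, 1.4]
finger_gap: 0.0601
grip_force: 1.0
time: 6.25
ee_pos: [0.5687, 0.0036, 0.0383]
tcp_rot: [-3.142, 0.001, -3.067]
ft_force: [0.2, -0.6, 0.3]
finger_gap: 0.06
grip_force: 0.0
```

Now 1 mm rows until the fence gives a force.

```bash
python3 -m handwheel '[{"grip":0.06,"dp":[-0.001,0,0],"roll":0},{"grip":0.06,"dp":[-0.001,0,0],"roll":0},{"grip":0.06,"dp":[-0.0005,0,0],"roll":0},{"grip":0.06,"dp":[-0.0005,0,0],"roll":0},{"grip":0.06,"dp":[0,0,0],"roll":0},{"grip":0.06,"dp":[0,0,0],"roll":0},{"grip":0.06,"dp":[0,0,0],"roll":0},{"grip":0.06,"dp":[0,0,0],"roll":0}]'
python3 - <<'E'
from h import *
import cv2
B=np.load('B.npy');print(inboard(B,robot.get_state()["ee_pos"]))
d=optics.read_camera("top");cv2.imwrite("pics/t2full.png",d["frame"][:,:,::-1]);cv2.imwrite("pics/t2.png",cv2.resize(d["frame"][132:257,222:382,::-1],(768,600),interpolation=cv2.INTER_CUBIC))
E
```

```text
time: 6.92
ee_pos: [0.5715, 0.0039, 0.0383]
tcp_rot: [3.142, 0.0, -3.067]
ft_force: [-1.6, 0.4, 0.0]
finger_gap: 0.0599
grip_force: 0.6
[[-0.01261248 -0.04295347  0.03829602]]
```

View pics/t2.png

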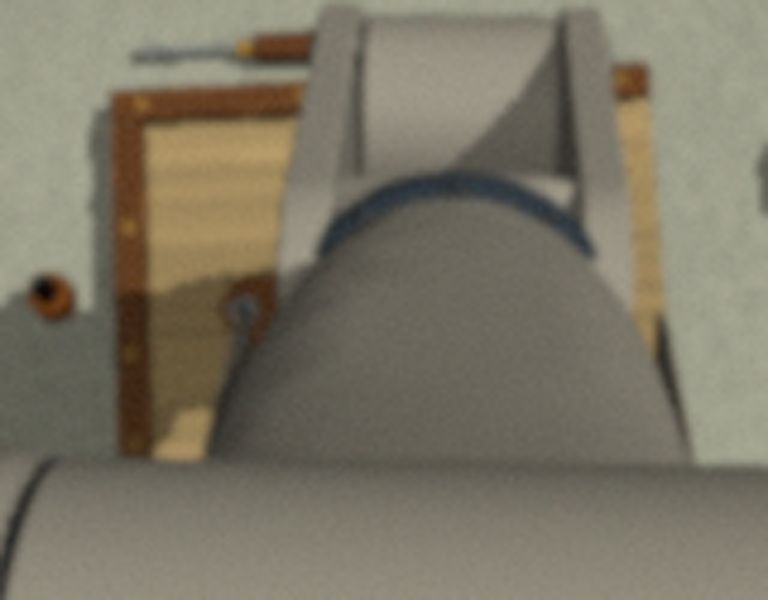

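The arm hides the block in this top view, so I'll go by force.

```bash
python3 -m handwheel '[{"grip":0.06,"dp":[-0.0005,0,0],"roll":0},{"grip":0.06,"dp":[-0.0005,0,0],"roll":0},{"grip":0.06,"dp":[-0.0005,0,0],"roll":0},{"grip":0.06,"dp":[-0.0005,0,0],"roll":0},{"grip":0.06,"dp":[0,0,0],"roll":0},{"grip":0.06,"dp":[0,0,0],"roll":0},{"grip":0.06,"dp":[0,0,0],"roll":0},{"grip":0.06,"dp":[0,0,0],"roll":0}]'
python3 -m handwheel '[{"grip":0.06,"dp":[-0.0005,0,0],"roll":0},{"grip":0.06,"dp":[-0.0005,0,0],"roll":0},{"grip":0.06,"dp":[-0.0005,0,0],"roll":0},{"grip":0.06,"dp":[-0.0005,0,0],"roll":0},{"grip":0.06,"dp":[0,0,0],"roll":0},{"grip":0.06,"dp":[0,0,0],"roll":0},{"grip":0.06,"dp":[0,0,0],"roll":0},{"grip":0.06,"dp":[0,0,0],"roll":0}]'
```

```text
time: 7.63
ee_pos: [0.5736, 0.004, 0.0383]
tcp_rot: [-3.142, 0.0, -3.067]
ft_force: [-0.8, -0.4, -0.6]
finger_gap: 0.06
grip_force: 0.2
time: 8.3
ee_pos: [0.5742, 0.0041, 0.0381]
tcp_rot: [3.141, -0.002, -3.068]
ft_force: [-6.1, -0.6, 3.3]
finger_gap: 0.0602
grip_force: 2.9
```

```bash
python3 -m handwheel '[{"grip":0.06,"dp":[-0.0005,0,0],"roll":0},{"grip":0.06,"dp":[-0.0005,0,0],"roll":0},{"grip":0.06,"dp":[-0.0005,0,0],"roll":0},{"grip":0.06,"dp":[0,0,0],"roll":0},{"grip":0.06,"dp":[0,0,0],"roll":0},{"grip":0.06,"dp":[0,0,0],"roll":0},{"grip":0.06,"dp":[0,0,0],"roll":0},{"grip":0.06,"dp":[0,0,0],"roll":0}]'
python3 -m handwheel '[{"grip":0.06,"dp":[0.003,0,0],"roll":0},{"grip":0.06,"dp":[0.007,0,0],"roll":0},{"grip":0.06,"dp":[0.010,0,0],"roll":0},{"grip":0.05,"dp":[0,0,-0.02],"roll":0},{"grip":0.05,"dp":[0,0,-0.03],"roll":0},{"grip":0.05,"dp":[0,0,-0.03],"roll":0},{"grip":0.05,"dp":[-0.02,-0.025,0],"roll":0},{"grip":0.05,"dp":[-0.02,-0.025,0],"roll":0}]'
python3 -m handwheel '[{"grip":0.05,"dp":[-0.02,-0.025,0],"roll":0},{"grip":0.05,"dp":[-0.02,-0.025,0],"roll":0},{"grip":0.05,"dp":[0,0,0],"roll":7},{"grip":0.05,"dp":[0,0,0],"roll":7},{"grip":0.05,"dp":[0,0,0],"roll":7},{"grip":0.05,"dp":[0,0,0],"roll":7},{"grip":0.05,"dp":[0,0,0],"roll":7},{"grip":0.05,"dp":[0,0,0],"roll":7}]'
python3 -m handwheel '[{"grip":0.05,"dp":[0,0,0],"roll":7},{"grip":0.05,"dp":[0,0,0],"roll":7},{"grip":0.05,"dp":[0,0,0],"roll":7},{"grip":0.05,"dp":[0,0,0],"roll":7},{"grip":0.05,"dp":[0,0,0],"roll":7},{"grip":0.05,"dp":[0,0,0],"roll":7},{"grip":0.05,"dp":[0,0,0],"roll":6},{"grip":0.05,"dp":[0,0,0],"roll":0}]'
python3 - <<'E'
from h import *
import cv2
B=np.load('B.npy');print(inboard(B,robot.get_state()["ee_pos"]))
d=optics.read_camera("scene");cv2.imwrite("pics/s3.png",cv2.resize(d["frame"][175:275,240:400,::-1],(800,500),interpolation=cv2.INTER_CUBIC))
E
```

```text
time: 8.97
ee_pos: [0.5743, 0.0042, 0.0379]
tcp_rot: [3.141, -0.005, -3.068]
ft_force: [-9.3, -0.7, 7.0]
finger_gap: 0.0599
grip_force: 4.9
time: 9.63
ee_pos: [0.6013, -0.0439, 0.1208]
tcp_rot: [-3.141, 0.004, -3.065]
ft_force: [0.1, 1.3, 0.4]
finger_gap: 0.0502
grip_force: 0.0
time: 10.3
ee_pos: [0.6436, -0.0911, 0.1181]
tcp_rot: [3.141, 0.0, 2.477]
ft_force: [0.7, -0.5, 0.2]
finger_gap: 0.05
grip_force: 0.0
time: 10.97
ee_pos: [0.6437, -0.091, 0.1182]
tcp_rot: [3.141, 0.0, 1.64]
ft_force: [-0.6, -0.4, -0.5]
finger_gap: 0.05
grip_force: 0.0
[[ 0.05258162 -0.14274308  0.11821004]]
```

View pics/s3.png

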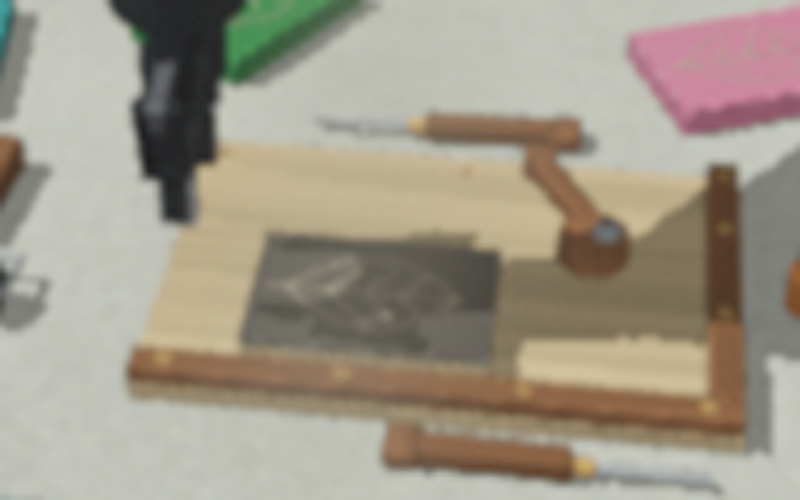

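The block now lies along the far fence, with top corners at about (270,234), (500,248), (493,362) and (241,345). The lever is still open and the fingers are right of the block. Next I lower the tool and push left.

```bash
python3 -m handwheel '[{"grip":0.05,"dp":[0,-0.002,0.02],"roll":0},{"grip":0.05,"dp":[0,0,0.02],"roll":0},{"grip":0.05,"dp":[0,0,0.02],"roll":0},{"grip":0.05,"dp":[0,0,0.01],"roll":0},{"grip":0.05,"dp":[0,0,0.006],"roll":0},{"grip":0.05,"dp":[0,0,0.002],"roll":0},{"grip":0.05,"dp":[0,0,0],"roll":0},{"grip":0.05,"dp":[0,0,0],"roll":0}]'
python3 -m handwheel '[{"grip":0.05,"dp":[0.004,0,0],"roll":0},{"grip":0.05,"dp":[0.004,0,0],"roll":0},{"grip":0.05,"dp":[0.004,0,0],"roll":0},{"grip":0.05,"dp":[0.004,0,0],"roll":0},{"grip":0.05,"dp":[0.004,0,0],"roll":0},{"grip":0.05,"dp":[0.004,0,0],"roll":0},{"grip":0.05,"dp":[0.004,0,0],"roll":0},{"grip":0.05,"dp":[0.004,0,0],"roll":0}]'
python3 -m handwheel '[{"grip":0.05,"dp":[0.004,0,0],"roll":0},{"grip":0.05,"dp":[0.004,0,0],"roll":0},{"grip":0.05,"dp":[0.004,0,0],"roll":0},{"grip":0.05,"dp":[0.004,0,0],"roll":0},{"grip":0.05,"dp":[0.004,0,0],"roll":0},{"grip":0.05,"dp":[0.004,0,0],"roll":0},{"grip":0.05,"dp":[0.004,0,0],"roll":0},{"grip":0.05,"dp":[0.004,0,0],"roll":0}]'
python3 - <<'E'
from h import *
B=np.load('B.npy');print(inboard(B,robot.get_state()["ee_pos"]))
E
```

```text
time: 11.68
ee_pos: [0.6428, -0.0913, 0.0411]
tcp_rot: [3.14, 0.0, 1.646]
ft_force: [-0.1, 0.8, 0.7]
finger_gap: 0.05
grip_force: 0.0
time: 12.35
ee_pos: [0.6399, -0.0591, 0.0405]
tcp_rot: [3.141, 0.0, 1.645]
ft_force: [0.0, -2.6, 1.0]
finger_gap: 0.05
grip_force: 1.1
time: 13.02
ee_pos: [0.6374, -0.027, 0.0403]
tcp_rot: [3.142, 0.0, 1.645]
ft_force: [0.2, -2.8, 0.8]
finger_gap: 0.0505
grip_force: 1.0
[[ 0.0508979  -0.07841276  0.04030499]]
```

77 mm to go, and forces are light.

```bash
python3 -m handwheel '[{"grip":0.05,"dp":[0.004,0,0],"roll":0},{"grip":0.05,"dp":[0.004,0,0],"roll":0},{"grip":0.05,"dp":[0.004,0,0],"roll":0},{"grip":0.05,"dp":[0.004,0,0],"roll":0},{"grip":0.05,"dp":[0.004,0,0],"roll":0},{"grip":0.05,"dp":[0.004,0,0],"roll":0},{"grip":0.05,"dp":[0.004,0,0],"roll":0},{"grip":0.05,"dp":[0.004,0,0],"roll":0}]'
python3 -m handwheel '[{"grip":0.05,"dp":[0.004,0,0],"roll":0},{"grip":0.05,"dp":[0.004,0,0],"roll":0},{"grip":0.05,"dp":[0.004,0,0],"roll":0},{"grip":0.05,"dp":[0.004,0,0],"roll":0},{"grip":0.05,"dp":[0.004,0,0],"roll":0},{"grip":0.05,"dp":[0.004,0,0],"roll":0},{"grip":0.05,"dp":[0.004,0,0],"roll":0},{"grip":0.05,"dp":[0.004,0,0],"roll":0}]'
python3 - <<'E'
from h import *
B=np.load('B.npy');print(inboard(B,robot.get_state()["ee_pos"]))
E
```

```text
time: 13.68
ee_pos: [0.635, 0.005, 0.0403]
tcp_rot: [3.142, 0.0, 1.645]
ft_force: [0.3, -2.0, 1.5]
finger_gap: 0.0498
grip_force: 1.0
time: 14.35
ee_pos: [0.6326, 0.0369, 0.0403]
tcp_rot: [-3.142, -0.0, 1.645]
ft_force: [-0.5, -2.3, 2.0]
finger_gap: 0.0499
grip_force: 1.0
[[ 0.05067707 -0.01440515  0.040261  ]]
```

```bash
python3 -m handwheel '[{"grip":0.05,"dp":[0.002,0,0],"roll":0},{"grip":0.05,"dp":[0.002,0,0],"roll":0},{"grip":0.05,"dp":[0.002,0,0],"roll":0},{"grip":0.05,"dp":[0.002,0,0],"roll":0},{"grip":0.05,"dp":[0.001,0,0],"roll":0},{"grip":0.05,"dp":[0.001,0,0],"roll":0},{"grip":0.05,"dp":[0.001,0,0],"roll":0},{"grip":0.05,"dp":[0.001,0,0],"roll":0}]'
python3 -m handwheel '[{"grip":0.05,"dp":[0.0005,0,0],"roll":0},{"grip":0.05,"dp":[0.0005,0,0],"roll":0},{"grip":0.05,"dp":[0.0005,0,0],"roll":0},{"grip":0.05,"dp":[0.0005,0,0],"roll":0},{"grip":0.05,"dp":[0,0,0],"roll":0},{"grip":0.05,"dp":[0,0,0],"roll":0},{"grip":0.05,"dp":[0,0,0],"roll":0},{"grip":0.05,"dp":[0,0,0],"roll":0}]'
python3 - <<'E'
from h import *
B=np.load('B.npy');print(inboard(B,robot.get_state()["ee_pos"]))
E
```

```text
time: 15.02
ee_pos: [0.6317, 0.0485, 0.0403]
tcp_rot: [-3.142, 0.0, 1.645]
ft_force: [0.8, -2.6, 1.5]
finger_gap: 0.0497
grip_force: 0.9
time: 15.68
ee_pos: [0.6316, 0.0505, 0.0402]
tcp_rot: [-3.142, -0.0, 1.645]
ft_force: [1.0, -0.5, 0.6]
finger_gap: 0.0502
grip_force: 0.3
[[ 0.05065696 -0.00071088  0.04022221]]
```

```bash
python3 -m handwheel '[{"grip":0.05,"dp":[0.0005,0,0],"roll":0},{"grip":0.05,"dp":[0.0005,0,0],"roll":0},{"grip":0.05,"dp":[0.0005,0,0],"roll":0},{"grip":0.05,"dp":[0.0005,0,0],"roll":0},{"grip":0.05,"dp":[0,0,0],"roll":0},{"grip":0.05,"dp":[0,0,0],"roll":0},{"grip":0.05,"dp":[0,0,0],"roll":0},{"grip":0.05,"dp":[0,0,0],"roll":0}]'
python3 -m handwheel '[{"grip":0.05,"dp":[0.0005,0,0],"roll":0},{"grip":0.05,"dp":[0.0005,0,0],"roll":0},{"grip":0.05,"dp":[0.0005,0,0],"roll":0},{"grip":0.05,"dp":[0,0,0],"roll":0},{"grip":0.05,"dp":[0,0,0],"roll":0},{"grip":0.05,"dp":[0,0,0],"roll":0},{"grip":0.05,"dp":[0,0,0],"roll":0},{"grip":0.05,"dp":[0,0,0],"roll":0}]'
```

```text
time: 16.35
ee_pos: [0.6314, 0.0509, 0.0403]
tcp_rot: [-3.141, 0.002, 1.645]
ft_force: [-0.2, -11.0, 1.8]
finger_gap: 0.0501
grip_force: 5.2
time: 17.02
ee_pos: [0.6313, 0.051, 0.0403]
tcp_rot: [-3.141, 0.003, 1.645]
ft_force: [-0.2, -18.6, 1.9]
finger_gap: 0.0497
grip_force: 9.2
```

```bash
python3 -m handwheel '[{"grip":0.05,"dp":[-0.004,0,0],"roll":0},{"grip":0.05,"dp":[-0.008,0,0],"roll":0},{"grip":0.05,"dp":[-0.008,0,0],"roll":0},{"grip":0,"dp":[0,0,-0.02],"roll":0},{"grip":0,"dp":[0,0,-0.04],"roll":0},{"grip":0,"dp":[0,0,-0.04],"roll":0},{"grip":0,"dp":[0.017,-0.026,0],"roll":0},{"grip":0,"dp":[0.017,-0.026,0],"roll":0}]'
python3 -m handwheel '[{"grip":0,"dp":[0.017,-0.026,0],"roll":0},{"grip":0,"dp":[0.017,-0.026,0],"roll":0},{"grip":0,"dp":[0.017,-0.027,0],"roll":0},{"grip":0,"dp":[0.018,-0.027,0],"roll":0},{"grip":0,"dp":[0,0,0],"roll":-7},{"grip":0,"dp":[0,0,0],"roll":-7},{"grip":0,"dp":[0,0,0],"roll":-7},{"grip":0,"dp":[0,0,0],"roll":-7}]'
python3 - <<'E'
from h import *
import cv2
B=np.load('B.npy');s=robot.get_state();print(inboard(B,s["ee_pos"]),s["tcp_rot"],s["finger_gap"])
d=optics.read_camera("scene")
a=cv2.resize(d["frame"][180:260,270:400,::-1],(780,480),interpolation=cv2.INTER_CUBIC)
cv2.imwrite("pics/s4.png",a)
E
```

```text
time: 17.68
ee_pos: [0.5808, 0.0638, 0.1432]
tcp_rot: [3.135, -0.0, 1.643]
ft_force: [0.4, 0.0, -0.5]
finger_gap: 0.0
grip_force: 0.0
time: 18.35
ee_pos: [0.4676, 0.1251, 0.1405]
tcp_rot: [3.141, -0.0, 2.14]
ft_force: [0.2, 0.2, -0.0]
finger_gap: 0.0001
grip_force: 0.0
[[-0.10760865  0.08540083  0.1404571 ]] [ 3.14116595e+00 -1.23772825e-04  2.14028136e+00] 0.0001283773066636621
```

View pics/s4.png

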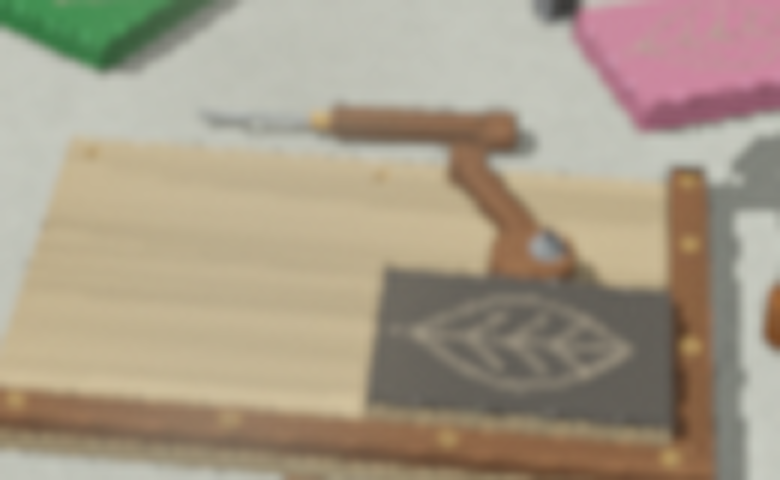

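The block sits in the corner, with top corners at about (387,268), (368,405), (672,430) and (674,291). The lever is still open, with its end at about (468,160). I'll check the numbers and descend behind the lever.

```bash
python3 - <<'E'
from h import *
B=np.load('B.npy');d=optics.read_camera("scene")
K,r=fit(d,blk(.034),uncrop([(672,430),(368,405),(387,268),(674,291)],270,180,6));print(inboard(B,[K[0],K[1],0]),K[2]-B[2],r.tolist())
# predicted seated corners and lever end (theta guesses)
print((((proj(d,place(B,blk(.034)+[.05,.08,0]))-[270,180]+.5)*6)).round())
for t in (.4,.5,.6): print(t,((proj(d,place(B,[[-.028-.08*np.cos(t),.09-.08*np.sin(t),.03]]))-[270,180]+.5)*6).round())
E
python3 -m handwheel '[{"grip":0,"dp":[0,0,0.02],"roll":-1.2},{"grip":0,"dp":[0,0,0.02],"roll":0},{"grip":0,"dp":[0,0,0.02],"roll":0},{"grip":0,"dp":[0,0,0.015],"roll":0},{"grip":0,"dp":[0,0,0.01],"roll":0},{"grip":0,"dp":[0,0,0.006],"roll":0},{"grip":0,"dp":[0,0,0.004],"roll":0},{"grip":0,"dp":[0,0,0],"roll":0}]'
```

```text
[[0.05257457 0.08192086 0.        ]] -9.63403850779837e-05 [[0.64, 0.06], [-0.45, -0.33], [-0.33, 0.02], [0.11, 0.15]]
[[672. 427.]
 [362. 399.]
 [382. 265.]
 [671. 289.]]
0.4 [[493. 159.]]
0.5 [[479. 162.]]
0.6 [[465. 166.]]
time: 19.12
ee_pos: [0.4676, 0.1249, 0.045]
tcp_rot: [-3.141, -0.0, 2.153]
ft_force: [-0.5, -0.4, 0.4]
finger_gap: -0.0001
grip_force: 0.0
```

```bash
python3 -m handwheel '[{"grip":0,"dp":[-0.005,0,0],"roll":0},{"grip":0,"dp":[-0.005,0,0],"roll":0},{"grip":0,"dp":[-0.005,0,0],"roll":0},{"grip":0,"dp":[-0.0015,0,0],"roll":0},{"grip":0,"dp":[-0.0036,-0.001,0],"roll":-2.86},{"grip":0,"dp":[-0.0036,-0.001,0],"roll":-2.86},{"grip":0,"dp":[-0.0036,-0.001,0],"roll":-2.86},{"grip":0,"dp":[-0.0036,-0.001,0],"roll":-2.86}]'
cat > lev.py <<'E'
from h import *
B=np.load('B.npy');s=robot.get_state();p=inboard(B,s["ee_pos"])[0]-[-.028,.09,0]
t=(s["tcp_rot"][2]-B[2]-np.pi/2)%(2*np.pi)
print('theta tool',t,'r',-p[0]*np.cos(t)-p[1]*np.sin(t),'s',-p[0]*np.sin(t)+p[1]*np.cos(t),'F',s["ft_force"],'push',s["ft_force"][:2]@[np.cos(s["tcp_rot"][2]),np.sin(s["tcp_rot"][2])],'M',s["moment"])
E
python3 lev.py
```

```text
time: 19.78
ee_pos: [0.4827, 0.0972, 0.0456]
tcp_rot: [3.141, 0.0, 2.356]
ft_force: [-1.0, 1.3, 0.2]
finger_gap: 0.0002
grip_force: 0.6
theta tool 0.7137520731472948 r 0.07218605388052558 s 0.01817993231019489 F [-0.97450299  1.31835721  0.19064687] push 1.6212973443325782 M [0.23489652 0.05725881 0.01334505]
```

```bash
python3 -m handwheel '[{"grip":0,"dp":[-0.0036,-0.001,0],"roll":-2.86},{"grip":0,"dp":[-0.0036,-0.001,0],"roll":-2.86},{"grip":0,"dp":[-0.0036,-0.001,0],"roll":-2.86},{"grip":0,"dp":[-0.0036,-0.001,0],"roll":-2.86},{"grip":0,"dp":[-0.0036,-0.001,0],"roll":-2.86},{"grip":0,"dp":[-0.0036,-0.001,0],"roll":-2.86},{"grip":0,"dp":[-0.0036,-0.0005,0],"roll":-2.86},{"grip":0,"dp":[-0.0036,-0.0005,0],"roll":-2.86}]'
python3 lev.py
python3 -m handwheel '[{"grip":0,"dp":[-0.0015,-0.0002,0],"roll":-1.2},{"grip":0,"dp":[-0.0015,-0.0002,0],"roll":-1.2},{"grip":0,"dp":[-0.0015,-0.0002,0],"roll":-1.2},{"grip":0,"dp":[-0.0015,-0.0002,0],"roll":-1.2},{"grip":0,"dp":[0,0,0],"roll":0},{"grip":0,"dp":[0,0,0],"roll":0},{"grip":0,"dp":[0,0,0],"roll":0},{"grip":0,"dp":[0,0,0],"roll":0}]'
python3 lev.py
```

```text
time: 20.45
ee_pos: [0.5014, 0.0749, 0.0455]
tcp_rot: [-3.141, -0.001, 2.756]
ft_force: [-2.3, -0.9, 0.2]
finger_gap: -0.0002
grip_force: 0.8
theta tool 1.113060613645906 r 0.07309031793360937 s 0.019178781849265716 F [-2.30489329 -0.88442716  0.18761934] push 1.8021769557983642 M [-0.04234808  0.32997948 -0.08233537]
time: 21.12
ee_pos: [0.5072, 0.0726, 0.0453]
tcp_rot: [3.141, 0.0, 2.837]
ft_force: [-1.4, -0.7, -0.5]
finger_gap: 0.0002
grip_force: 0.2
theta tool 1.1946781465289011 r 0.0716871401959919 s 0.0187809766595763 F [-1.40851626 -0.72345077 -0.50841104] push 1.1268474482811308 M [ 0.01261273  0.05522772 -0.02722903]
```

```bash
python3 -m handwheel '[{"grip":0,"dp":[-0.001,-0.0002,0],"roll":-0.8},{"grip":0,"dp":[-0.001,-0.0002,0],"roll":-0.8},{"grip":0,"dp":[-0.001,-0.0002,0],"roll":-0.8},{"grip":0,"dp":[0,0,0],"roll":0},{"grip":0,"dp":[0,0,0],"roll":0},{"grip":0,"dp":[0,0,0],"roll":0},{"grip":0,"dp":[0,0,0],"roll":0},{"grip":0,"dp":[0,0,0],"roll":0}]'
python3 lev.py
python3 -m handwheel '[{"grip":0,"dp":[-0.001,-0.0002,0],"roll":-0.8},{"grip":0,"dp":[-0.001,-0.0002,0],"roll":-0.8},{"grip":0,"dp":[0,0,0],"roll":0},{"grip":0,"dp":[0,0,0],"roll":0},{"grip":0,"dp":[0,0,0],"roll":0},{"grip":0,"dp":[0,0,0],"roll":0},{"grip":0,"dp":[0,0,0],"roll":0},{"grip":0,"dp":[0,0,0],"roll":0}]'
python3 lev.py
```

```text
time: 21.78
ee_pos: [0.5094, 0.0711, 0.0452]
tcp_rot: [-3.141, -0.0, 2.879]
ft_force: [-3.6, 1.7, 1.4]
finger_gap: 0.0001
grip_force: 2.1
theta tool 1.2367217406544988 r 0.07176145854106206 s 0.0192521790459964 F [-3.56445125  1.7332269   1.42593811] push 3.8920607979109905 M [ 0.23784774  0.61177232 -0.07107095]
time: 22.45
ee_pos: [0.5109, 0.0701, 0.0452]
tcp_rot: [-3.141, -0.001, 2.908]
ft_force: [-5.3, 0.4, 2.7]
finger_gap: -0.0002
grip_force: 2.8
theta tool 1.2653168602112856 r 0.07175116876060032 s 0.019639774095725097 F [-5.32286265  0.44221979  2.66305917] push 5.280467482475556 M [ 0.2294067   0.88777214 -0.01922741]
```

```bash
python3 -m handwheel '[{"grip":0,"dp":[-0.001,-0.0002,0],"roll":-0.8},{"grip":0,"dp":[-0.001,-0.0002,0],"roll":-0.8},{"grip":0,"dp":[-0.001,-0.0002,0],"roll":-0.8},{"grip":0,"dp":[0,0,0],"roll":0},{"grip":0,"dp":[0,0,0],"roll":0},{"grip":0,"dp":[0,0,0],"roll":0},{"grip":0,"dp":[0,0,0],"roll":0},{"grip":0,"dp":[0,0,0],"roll":0}]'
python3 lev.py
```

```text
time: 23.12
ee_pos: [0.5127, 0.0689, 0.045]
tcp_rot: [-3.141, -0.003, 2.95]
ft_force: [-8.3, 2.5, 4.3]
finger_gap: -0.0001
grip_force: 4.3
theta tool 1.307103538480174 r 0.0717583800973968 s 0.0206712209696296 F [-8.31303219  2.47717921  4.31012146] push 8.633018780302379 M [ 0.28904536  1.27978561 -0.0287629 ]
```

```bash
python3 -m handwheel '[{"grip":0,"dp":[-0.001,-0.0002,0],"roll":-0.6},{"grip":0,"dp":[-0.001,-0.0002,0],"roll":-0.6},{"grip":0,"dp":[0,0,0],"roll":0},{"grip":0,"dp":[0,0,0],"roll":0},{"grip":0,"dp":[0,0,0],"roll":0},{"grip":0,"dp":[0,0,0],"roll":0},{"grip":0,"dp":[0,0,0],"roll":0},{"grip":0,"dp":[0,0,0],"roll":0}]'
python3 lev.py
```

```text
time: 23.78
ee_pos: [0.5141, 0.068, 0.0448]
tcp_rot: [-3.141, -0.004, 2.971]
ft_force: [-10.4, 1.5, 5.0]
finger_gap: -0.0001
grip_force: 4.7
theta tool 1.328062146009116 r 0.07189583883648717 s 0.020557777476084827 F [-10.39154108   1.54860853   5.02618026] push 10.503483056834408 M [ 0.27222608  1.52985493 -0.00810417]
```

Held with about 8.5 N equivalent at the lever end. Next I back off, lift and look.

```bash
python3 -m handwheel '[{"grip":0,"dp":[0.002,0,0],"roll":0},{"grip":0,"dp":[0.006,0,0],"roll":0},{"grip":0,"dp":[0.01,0,0],"roll":0},{"grip":0,"dp":[0,0,0],"roll":0},{"grip":0,"dp":[0,0,-0.02],"roll":0},{"grip":0,"dp":[0,0,-0.04],"roll":0},{"grip":0,"dp":[0,0,-0.04],"roll":0},{"grip":0,"dp":[0,0,-0.04],"roll":0}]'
python3 -m handwheel '[{"grip":0,"dp":[0,0.04,0],"roll":0},{"grip":0,"dp":[0,0.04,0],"roll":0},{"grip":0,"dp":[0,0.04,0],"roll":0},{"grip":0,"dp":[0,0.04,0],"roll":0},{"grip":0,"dp":[0,0.04,0],"roll":0},{"grip":0,"dp":[0,0.04,0],"roll":0},{"grip":0,"dp":[0,0.04,0],"roll":0},{"grip":0,"dp":[0,0,0],"roll":0}]'
python3 - <<'E'
from h import *
import cv2
B=np.load('B.npy')
d=optics.read_camera("top")
cv2.imwrite("pics/t5.png",cv2.resize(d["frame"][132:257,222:382,::-1],(768,600),interpolation=cv2.INTER_CUBIC))
print(((proj(d,place(B,blk(.034)+[.05,.08,0]))-[222,132]+.5)*4.8).round())
E
```

```text
time: 24.45
ee_pos: [0.4982, 0.0712, 0.1868]
tcp_rot: [-3.141, -0.0, 2.97]
ft_force: [1.6, -0.1, -0.5]
finger_gap: -0.0
grip_force: 0.0
time: 25.12
ee_pos: [0.5475, 0.3539, 0.1857]
tcp_rot: [3.137, 0.003, 2.973]
ft_force: [-0.9, -1.2, -0.3]
finger_gap: -0.0002
grip_force: 0.0
[[141. 116.]
 [366. 104.]
 [374. 260.]
 [145. 273.]]
```

View pics/t5.png

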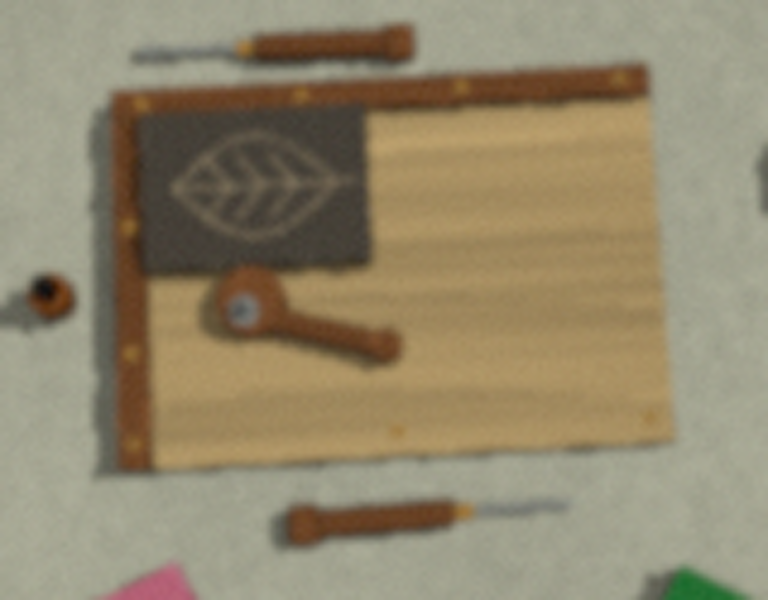

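The block's corners, at about (138,113), (367,105), (370,265) and (145,273), match the seated prediction. The cam bears on the block, the lever end is at (390,345), and the bottle and both gouges in view haven't moved. Handing in.

```bash
python3 -c "
from workcell import robot;print(robot.finish_job())"
```

```text
the job is handed in; nothing more can be done
None
```

The block is square in the far left corner against both fences, clamped by the cam with the lever at about 1.3 rad; I saw no tool, bottle, jar or tape disturbed, and handed the job in at about 25 s.

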